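# Cock both desoldering pumps in their bench rack

### The job

Get both desoldering pumps in the bench rack ready for use: push each pump's spring plunger down along its leaning barrel to the stop, so that the catch takes it and it stays down when you let go. Leave the things on and around the rack where they are.

Things in the scene. Friction and masses are not known exactly. Their poses are not given: they have to be found in the camera images.
- rack: Fixed plywood rack, pumps side by side; 360 wide (y), x from -85 to +35 mm: base board 12 mm thick, back board, roof shelf (front edge x = -82) with underside 320 and top 330 mm above the bench; open in front and at the ends. Origin: on the bench, mid-width; z up, -x is the open front. Bays at y = +100 and -100 mm; either pump may be in either. Roof brackets at y = 0 and +-165 mm.
- large_head (a point): Centre of the top of the large pump's black plunger head (disc 30 mm across, 10 thick; barrel 24 across). z points out along the pump's axis, leaning 30 deg from vertical to the rack's front (-x); y as the rack's. Press along -z. At rest 90 mm in front of the rack's origin, 193 mm above the bench, by the roof's front edge: a vertical gripper fouls the roof. Moves with the plunger.
- small_head (a point): Same point of the small pump (head 23 mm across, 10 mm thick; barrel 19 mm across); same lean and axes. At rest 90 mm in front of (-x) the rack's origin and 159 mm above the bench.
- large_plunger (a joint): Large plunger's travel in m: 0 out (start), grows when pressed, 0.026 at the stop. Spring 3 N at the start, 11 N at the stop; passing the catch adds a few N. Pressed to the stop and released, it is held by the catch at about 0.023; released before the catch it springs right out.
- small_plunger (a joint): Travel of the small plunger in m: 0 out (start), 0.020 at the stop, caught at about 0.017; same spring forces and catch.
- jar: Closed round jar, 69 mm across, 71 mm high, standing on the bench beside the rack; origin at the centre of its underside. Not to be moved.
- reel: Reel of solder, 60 mm across, 48 mm high, on the bench at the rack's other end; origin at the centre of its underside. Not to be moved.
- board: Circuit board 50x70x15 mm flat on the bench in front of the rack; origin at the centre of its underside. Not to be moved.
- cup: Small grey can with a black lid, 36 mm across, 51 mm high, standing on the rack's roof; origin at the centre of its underside. Not to be moved.
- tape: Roll of tape, 62 mm across, 18 mm high, lying on the rack's roof; origin at the centre of its underside. Not to be moved.

How it is judged:
At the end, for the whole second after the job is handed in: Both plungers stay down in their catches with nothing touching them: the large one at least 21 mm in, the small one at least 15 mm in (value of joint large_plunger above 0.021 m and value of joint small_plunger above 0.015 m).
It fails at once if the jar, reel, board, small can or tape is moved more than 25 mm (distance of any of jar, reel, board, cup, tape from where it was at the start of the episode above 0.025 m).
It also fails if it takes over 38 s, if anything falls off the work surface, if the arm or the gripper's body presses on something with over 40 N, if the wrist force passes 120 N, or if a joint passes its speed limit or range.

### The arm

A 6-joint arm with a two-finger parallel gripper is mounted at the origin on a cart in front of the work surface, level with it; the furniture and walls round the work are solid. World frame = base frame: x ahead of the robot, y to its left, z up, the work surface at z = 0. Lengths are in m, angles in rad, forces in N, time in s.
With the tool pointing down it reaches from about 0.35 to 0.725 m from the base axis. Payload 6 kg.
Tool frame: the origin (TCP) lies at the very end of the fingers, on their centre line; the grasp point (between the pads) lies behind it (bot.grip_depth is the z of the grasp point in the tool frame, in m); z points along the fingers, y is the line along which they close (so a half turn about z gives the same grasp; the last joint's range is limited). The gripper opens to 85 mm and grips with 20 to 120 N. Pads are 22 mm wide; open, the fingers measure 114 mm over their backs; the gripper's body (76 mm by 85 mm) begins 54 mm behind the grasp point. The pads swing forward as they close: fully open they stand 13 mm farther back than shut.
Start: joints at [-0.988, 0.04, 0.085, 0, -1.615, -0.334], TCP at [0.148, -0.581, 0.194] pointing down, gripper open.
Joint ranges: [-2.56, 2.56], [-1.29, 2.01], [-1.08, 1.49], [-3.29, 1.98], [-2.81, -0.18], [-2.99, 2.99]. Speed limits (rad/s): [2.57, 2.57, 3.01, 3.14, 3.14, 3.14].

### API

Orientations are given as a unit quaternion [w, x, y, z].
In Python, from workcell import bot gives the robot as it stands. The module is installed in compiled form; this text tells all that it offers.
- The arm moves only by the tool step_arm, never from a script. Its arguments are lists of equal length, an entry for each row: "travel": the shift along the tool's x, y, z in mm, a list of three; "twist": the turn, a rotation vector about the tool's x, y, z in rad, a list of three; "jaw": the opening, from -1 (shut) to 1 (fully open). In form: {"travel": [[x, y, z], ...], "twist": [[rx, ry, rz], ...], "jaw": [jaw, ...]}. A call has 1 to 12 rows; each row is the pose to reach, as a shift and turn from the pose commanded when the call began, along the tool's axes at that moment; what a row does not reach only later rows make up. A row lasts 1/10 s, in which the tool goes at most 50 mm and 8.59 degrees, less where a joint would pass 70% of its speed; a pose out of reach is approached as far as the arm can. A call with a gripper value outside its range is refused whole. The fingers move at their own pace and stop on an object; "squeeze" is the grip in N (left out, the last holds). Time passes only in rows, so rows that repeat a pose let the fingers close. It gives the time, the measured TCP pose, the force, the opening and the grip force at its end, in the units of the state.
- bot.sense(): the state, without advancing time (a new reading comes with each control period).
- bot.capture(name): name is "scene" or "top" or "wrist"; returns a dict with "color" (400x640x3 uint8, blue, green, red), "mtx" (3x3 intrinsics, pixels), "camera_from_world" (4x4, takes a point from world to camera coordinates). Camera axes: x right, y down, z forward; pixel columns grow to the right and rows downward; lengths in m; the calibration is good to about 2 mm. A picture is of the moment at which its call begins. There is no depth.
- bot.finish_job(): hands the job in; it is judged then, once.
The state is a dict: "time_s": time; "joints": joint angles; "qvel": joint speeds; "joint_torque": joint torques, N m; "eef_pos": TCP position; "eef_rot": TCP orientation; "force": force on the tool from outside, world axes, zero at the start; "torque": the same for the moment, N m; "gripper_width": opening from 0.0 (shut) to 1.0 (fully open); "grip_force": force on a finger pad.
Only numpy, scipy, OpenCV 4.12 (cv2) and the standard library are available. Lean on these libraries where they do the work, as an engineer would, in place of code of your own. Each camera call takes 0.05 s, during which the arm holds its last target. There are 200 camera calls.

## Working session

There is one attempt and no reset: what is moved stays moved. The work goes in short steps, Python scripts to look and compute and a tool call to move; the robot and the scene stay as the last step left them, time stands still between calls to the robot, and variables do not carry over. Pictures are saved under pics/ and viewed, at most 10 in all, crops included, and the job is handed in when it is done.

Besides the shell and the picture viewer there is one more tool, called after "Call:" by a JSON object that holds its "name" and its "arguments". step_arm: Moves the arm, as the interface text tells. Its arguments: {"type":"object","properties":{"travel":{"type":"array"},"twist":{"type":"array"},"jaw":{"type":"array"},"squeeze":{"type":"number"}},"required":["travel","twist","jaw"]}

```bash
mkdir -p pics; python3 - <<'E'
from workcell import bot
import cv2,pickle,numpy as np
d={}
for n in("scene","top"):
    d[n]=bot.capture(n);cv2.imwrite(f"pics/{n}0.png",d[n]["color"])
    c=d[n]; T=c["camera_from_world"];print(n,c["mtx"][0,0],c["mtx"][0,2],c["mtx"][1,2],np.round(-T[:3,:3].T@T[:3,3],3))
pickle.dump(d,open("d0.pkl","wb"))
s=bot.sense();print(s,bot.grip_depth)
E
```

```text
scene 511.7020631550804 317.7441389273188 203.62608034191118 [-0.188  0.682  0.906]
top 373.5430238956157 316.2936049226096 192.017826812196 [ 0.237 -0.023  1.194]
{'time_s': 0.1, 'joints': array([-9.88289002e-01,  4.07944743e-02,  8.39052766e-02, -3.92678468e-04,
       -1.61548934e+00, -3.33711242e-01]), 'qvel': array([-0.00058922, -0.00271081,  0.00284693,  0.00177676,  0.00089786,
        0.00272911]), 'joint_torque': array([-4.58490365e-03, -3.69345438e+01,  3.48280478e+01,  6.95173681e+00,
       -4.54484209e-03, -2.10545181e-05]), 'eef_pos': array([ 0.14772479, -0.58116837,  0.19265465]), 'eef_rot': array([-1.73944554e-04, -1.24085958e-01,  9.92271138e-01,  7.96284312e-04]), 'force': array([ 0.37990723,  0.41918203, -0.43460088]), 'torque': array([-0.0235163 ,  0.02609394, -0.02081949]), 'grip_force': 0.0, 'gripper_width': 1.0009752348472751} -0.0187
```

View pics/scene0.png

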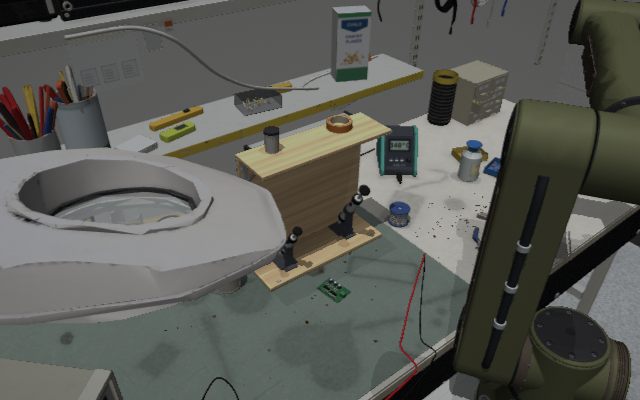

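View pics/top0.png

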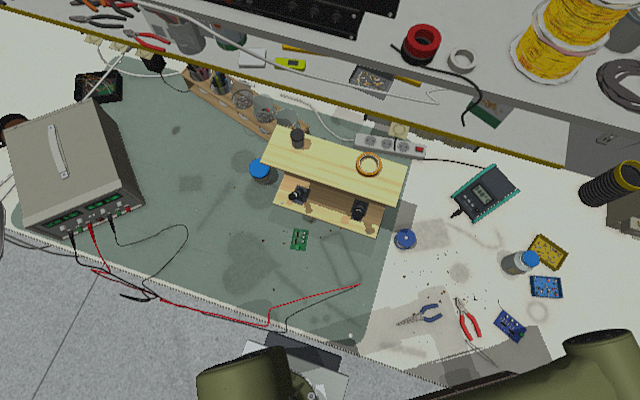

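The scene view shows the rack with the large pump on the right (about 350,210) and the small one on the left (about 290,245). The top view shows the roof at about (262–409, 124–205), with the heads at (300,194) and (359,209). I'll crop both for exact pixels.

```bash
python3 - <<'E'
import cv2,pickle
d=pickle.load(open("d0.pkl","rb"))
cv2.imwrite("pics/topc.png",cv2.resize(d["top"]["color"][115:260,240:430],None,fx=4,fy=4,interpolation=cv2.INTER_CUBIC))
cv2.imwrite("pics/scenec.png",cv2.resize(d["scene"]["color"][110:305,230:410],None,fx=3,fy=3,interpolation=cv2.INTER_CUBIC))
E
```

```text
(no output)
```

View pics/topc.png

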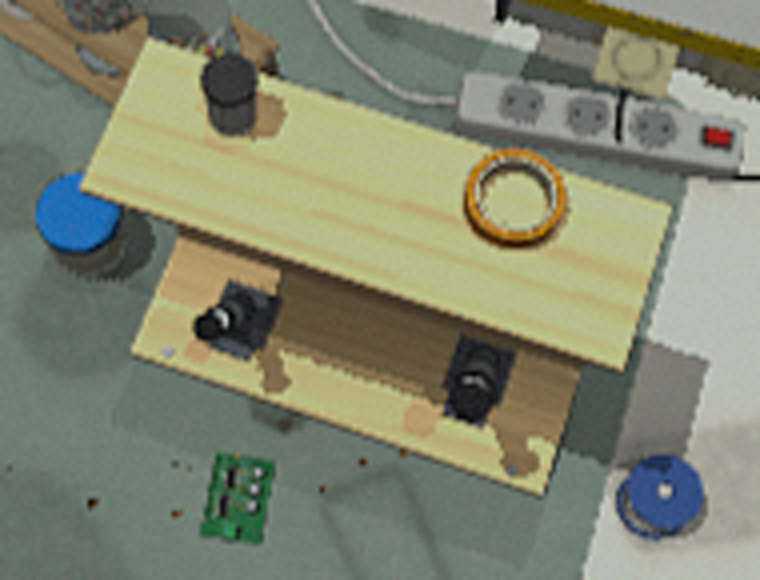

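View pics/scenec.png

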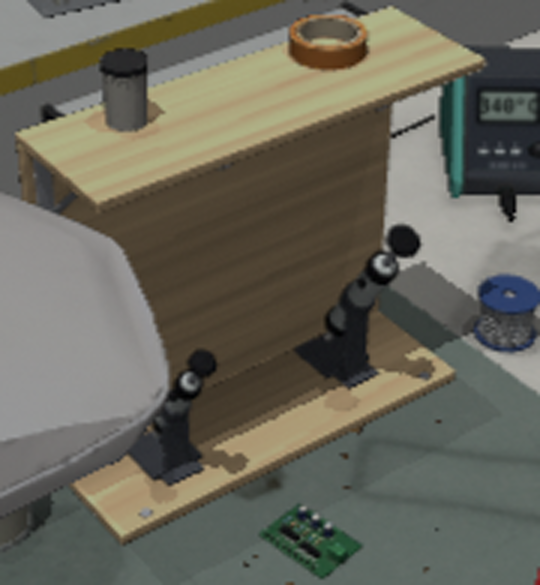

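The crops put the roof corners at about (80,187), (150,40), (672,207) and (625,368) in the top crop. The base front corners are at (131,353) and (546,494). The heads are at about (210,323) and (472,397) in the top crop, and (202,362) and (404,241) in the scene crop. The small pump is in the left bay.

```bash
cat >h.py <<'E'
import numpy as np,cv2
from scipy.spatial.transform import Rotation as R
def ray(c,p):
    T=c["camera_from_world"];d=np.linalg.inv(c["mtx"])@[p[0],p[1],1]
    return -T[:3,:3].T@T[:3,3],T[:3,:3].T@d
def onz(c,p,z):
    o,d=ray(c,p);return o+d*(z-o[2])/d[2]
def tri(r1,r2):
    A=np.stack([r1[1],-r2[1]],1);t=np.linalg.lstsq(A,r2[0]-r1[0],rcond=None)[0]
    a,b=r1[0]+t[0]*r1[1],r2[0]+t[1]*r2[1];return (a+b)/2,np.linalg.norm(a-b)
def proj(c,P):
    T=c["camera_from_world"];q=c["mtx"]@(T[:3,:3]@P+T[:3,3]);return q[:2]/q[2]
E
python3 - <<'E'
import pickle
from h import *
d=pickle.load(open("d0.pkl","rb"));t,s=d["top"],d["scene"]
tp=lambda x,y:((x+.5)/4-.5+240,(y+.5)/4-.5+115)
sp=lambda x,y:((x+.5)/3-.5+230,(y+.5)/3-.5+110)
roof=[onz(t,tp(*p),.33) for p in((80,187),(150,40),(672,207),(625,368))]
base=[onz(t,tp(*p),.012) for p in((131,353),(546,494))]
print(np.round(roof,4),np.round(base,4))
rs=[onz(s,sp(*p),.33) for p in((100,208),(18,136),(485,62))]; bs=[onz(s,sp(*p),.012) for p in((123,540),(455,374))]
print("scene",np.round(rs,4),np.round(bs,4))
for n,(rf,bf) in{"top":((roof[0],roof[3]),base),"scene":((rs[0],rs[2]),bs)}.items():
    for (a,b),xo in((rf,-.082),(bf,-.085)):
        v=(a-b);print(n,np.linalg.norm(v[:2]));v/=np.linalg.norm(v);x=np.array([v[1],-v[0],0])
        print("yaw",np.arctan2(x[1],x[0]),"origin",((a+b)/2-xo*x)[:2])
for n,a,b in(("small",(210,323),(202,362)),("large",(472,397),(404,241))):
    print(n,tri(ray(t,tp(*a)),ray(s,sp(*b))))
E
```

```text
[[ 0.5732  0.2372  0.33  ]
 [ 0.6872  0.2325  0.33  ]
 [ 0.6793 -0.1229  0.33  ]
 [ 0.5658 -0.121   0.33  ]] [[ 0.5685  0.237   0.012 ]
 [ 0.5625 -0.123   0.012 ]]
scene [[ 0.5682  0.2386  0.33  ]
 [ 0.6842  0.2353  0.33  ]
 [ 0.5635 -0.1177  0.33  ]] [[ 0.5675  0.2381  0.012 ]
 [ 0.5606 -0.1178  0.012 ]]
top 0.35834875042376
yaw -0.020672355962393127 origin [0.65146426 0.05640762]
top 0.3600292388316093
yaw -0.01663975819833477 origin [0.65047002 0.05559559]
scene 0.35632460579250524
yaw -0.013281213303181353 origin [0.64786115 0.05931782]
scene 0.35600792558852384
yaw -0.019464741041001685 origin [0.64901349 0.05849271]
small (array([0.56787412, 0.15795019, 0.15648626]), np.float64(0.0010993497401114436))
large (array([ 0.56261754, -0.04115168,  0.1907248 ]), np.float64(0.002867208100262182))
```

```bash
cat >>h.py <<'E'
yaw=-0.018;O=np.array([.650,.057,0])
W=R.from_euler('z',yaw)
a=W.apply([-.5,0,.8660254])
heads={"L":O+W.apply([-.09,-.1,.193]),"S":O+W.apply([-.09,.1,.159])}
y=W.apply([0,1,0]);Rt=R.from_matrix(np.stack([np.cross(y,-a),y,-a],1))
def rel(P,Rg=Rt):
    from workcell import bot
    s=bot.sense();q=s["eef_rot"];r=R.from_quat([*q[1:],q[0]])
    return np.round(r.inv().apply(np.array(P)-s["eef_pos"])*1000,1),np.round((r.inv()*Rg).as_rotvec(),3)
E
python3 - <<'E'
from h import *
print(heads,a)
for P in((.2,-.5,.3),(.32,-.3,.33),heads["L"]+.1*a,heads["L"]+.04*a):print(P,*rel(P))
E
```

```text
{'L': array([ 0.55821468, -0.04136389,  0.193     ]), 'S': array([0.56181448, 0.15860371, 0.159     ])} [-0.499919    0.00899951  0.8660254 ]
(0.2, -0.5, 0.3) [ -70.6   66.  -107.2] [ 0.071 -0.521  0.26 ]
(0.32, -0.3, 0.33) [-236.2  230.3 -137. ] [ 0.071 -0.521  0.26 ]
[ 0.50822278 -0.04046394  0.27960254] [-482.5  435.4  -86.3] [ 0.071 -0.521  0.26 ]
[ 0.53821792 -0.04100391  0.22764102] [-511.5  427.4  -34.4] [ 0.071 -0.521  0.26 ]
```

Call:
{"name": "step_arm", "arguments": {"travel": [[-35,33,-54],[-70,66,-107],[-110,106,-115],[-155,150,-125],[-200,195,-130],[-236,230,-137],[-270,262,-137],[-300,290,-135],[-330,315,-130],[-360,340,-125],[-390,362,-115],[-420,385,-105]], "twist": [[0,0,0],[0.01,-0.06,0.03],[0.02,-0.12,0.06],[0.03,-0.18,0.09],[0.035,-0.25,0.12],[0.04,-0.3,0.15],[0.05,-0.36,0.18],[0.055,-0.41,0.21],[0.06,-0.45,0.23],[0.07,-0.5,0.25],[0.071,-0.521,0.26],[0.071,-0.521,0.26]], "jaw": [-1,-1,-1,-1,-1,-1,-1,-1,-1,-1,-1,-1]}}

```text
time_s: 1.3
eef_pos: [0.4455, -0.1224, 0.3049]
eef_rot: [0.262, 0.008, 0.965, -0.002]
force: [0.6, -1.1, -1.0]
gripper_width: -0.002
grip_force: 0.0
```

```bash
python3 - <<'E'
from h import *
from workcell import bot
print(bot.sense()["joints"])
for k in (.08,.04):print(*rel(heads["L"]+k*a))
E
```

```text
[ 0.32651808 -0.86805517 -0.5108685   0.17236616 -1.42615069 -1.89543322]
[-40.   83.   72.9] [0.001 0.006 0.001]
[-39.8  83.  112.9] [0.001 0.006 0.001]
```

Call:
{"name": "step_arm", "arguments": {"travel": [[-15,30,15],[-30,60,35],[-40,83,60],[-40,83,85],[-40,83,93],[-40,83,93]], "twist": [[0,0.006,0],[0,0.006,0],[0,0.006,0],[0,0.006,0],[0,0.006,0],[0,0.006,0]], "jaw": [-1,-1,-1,-1,-1,-1]}}

```text
time_s: 1.9
eef_pos: [0.5274, -0.0433, 0.2418]
eef_rot: [0.255, 0.009, 0.967, -0.003]
force: [1.0, 0.7, 0.5]
gripper_width: 0.001
grip_force: 0.0
```

```bash
python3 - <<'E'
from h import *
from workcell import bot
import pickle
d={n:bot.capture(n) for n in("scene","top","wrist")};pickle.dump(d,open("d1.pkl","wb"))
s=bot.sense();print(s["joints"],s["eef_pos"],s["force"],rel(heads["L"]))
r=lambda c,x,y,f:cv2.resize(c[y:y+133,x:x+133],(400,400),interpolation=cv2.INTER_CUBIC)
cv2.imwrite("pics/p1.png",np.hstack([r(d["scene"]["color"],270,100,3),r(d["top"]["color"],290,120,3)]))
cv2.imwrite("pics/w1.png",d["wrist"]["color"])
E
```

```text
[ 0.47838972 -0.70712588 -0.57633326  0.25355686 -1.24485352 -2.09324367] [ 0.52779774 -0.04350208  0.24516073] [-0.00796069  0.6742373   0.75246979] (array([-0.4,  2.7, 60.4]), array([-0.001, -0.003, -0.   ]))
```

View pics/p1.png

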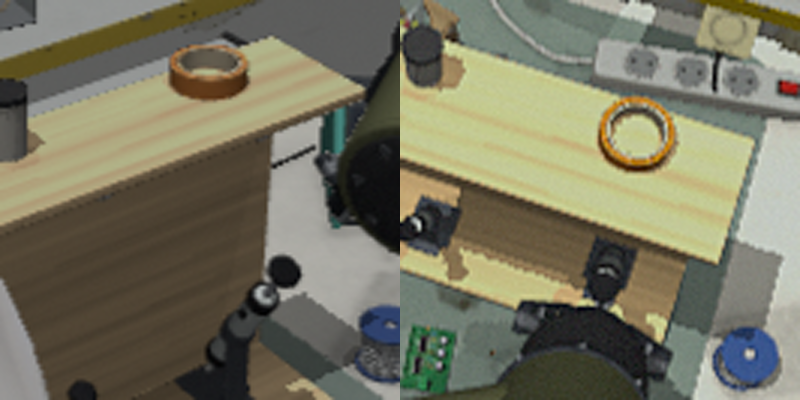

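View pics/w1.png

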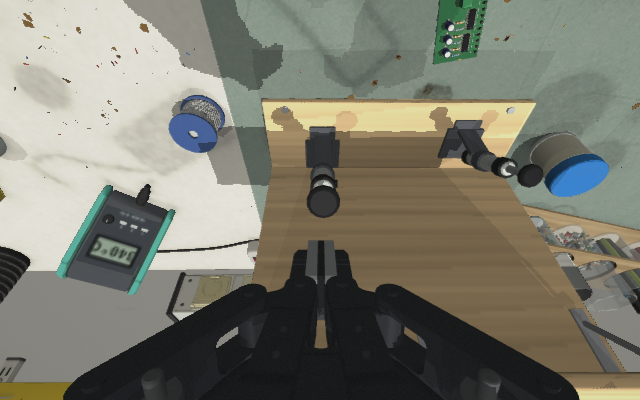

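The wrist view shows the large head at (323,201), almost in line with the shut fingertips at (320,245), and the small head at (530,175). I'll check those pixels against the assumed points.

```bash
python3 - <<'E'
from h import *
import pickle
d=pickle.load(open("d1.pkl","rb"));w=d["wrist"];d0=pickle.load(open("d0.pkl","rb"))
for k in heads:print(k,proj(w,heads[k]),proj(w,heads[k]-.01*a))
print("tcp",proj(w,np.array([.5278,-.0435,.2452])))
g=cv2.cvtColor(w["color"],cv2.COLOR_BGR2GRAY)
for k,(x0,y0,x1,y1) in{"L":(295,178,350,222),"S":(514,158,546,190)}.items():
    m=(g[y0:y1,x0:x1]<45).astype(np.uint8);n,l,st,c=cv2.connectedComponentsWithStats(m)
    i=1+np.argmax(st[1:,4]);print(k,st[i],c[i]+[x0,y0])
for k,p in(("L",(323,201)),("S",(530,175))):
    o,r=ray(w,p);c=heads[k];n=a
    print(k,"on head plane",o+r*((c-o)@n)/(r@n),c)
E
```

```text
L [323.38930026 200.75542339] [323.30045604 197.39115425]
S [535.92235425 174.20808628] [528.68828815 172.00815164]
tcp [320.07159035 227.83940372]
L [ 12   0  33  40 409] [322.96577017 193.90464548]
S [  3   6  26  23 428] [529.80373832 174.6588785 ]
L on head plane [ 0.55840026 -0.0417022   0.19311064] [ 0.55821468 -0.04136389  0.193     ]
S on head plane [0.56237748 0.15319147 0.15938123] [0.56181448 0.15860371 0.159     ]
```

Call:
{"name": "step_arm", "arguments": {"travel": [[0,1.5,20],[0,2.5,40],[0,2.5,52],[0,2.5,58],[0,2.5,64],[0,2.5,70],[0,2.5,75],[0,2.5,80],[0,2.5,84],[0,2.5,84]], "twist": [[0,0,0],[0,0,0],[0,0,0],[0,0,0],[0,0,0],[0,0,0],[0,0,0],[0,0,0],[0,0,0],[0,0,0]], "jaw": [-1,-1,-1,-1,-1,-1,-1,-1,-1,-1]}}

```text
time_s: 3.05
eef_pos: [0.5694, -0.0412, 0.1694]
eef_rot: [0.256, 0.008, 0.967, -0.003]
force: [1.1, -0.1, 0.5]
gripper_width: -0.001
grip_force: 0.0
```

```bash
python3 - <<'E'
from h import *
from workcell import bot
s=bot.sense();print(s["force"]@a,s["force"],rel(heads["L"]))
E
```

```text
-0.08955064419859612 [ 1.09483512 -0.05122863  0.52912913] (array([ -2. ,  -0.3, -26. ]), array([-0.001, -0.006,  0.001]))
```

The TCP is 26 mm past the head's rest position, yet the force reads zero, so I need to look.

```bash
python3 - <<'E'
from h import *
from workcell import bot
import pickle
d={n:bot.capture(n) for n in("scene","top","wrist")};pickle.dump(d,open("d2.pkl","wb"))
s=bot.sense();print(s["force"],proj(d["wrist"],s["eef_pos"]),proj(d["wrist"],heads["L"]-.026*a))
r=lambda c,x,y,w,h:cv2.resize(c[y:y+h,x:x+w],(400,400),interpolation=cv2.INTER_CUBIC)
cv2.imwrite("pics/p2.png",np.hstack([r(d["scene"]["color"],310,160,80,80),r(d["wrist"]["color"],240,120,160,160)]))
E
```

```text
[ 0.41213945 -0.32490496  0.18667328] [319.97648151 227.47462501] [319.39597697 228.99108489]
```

View pics/p2.png

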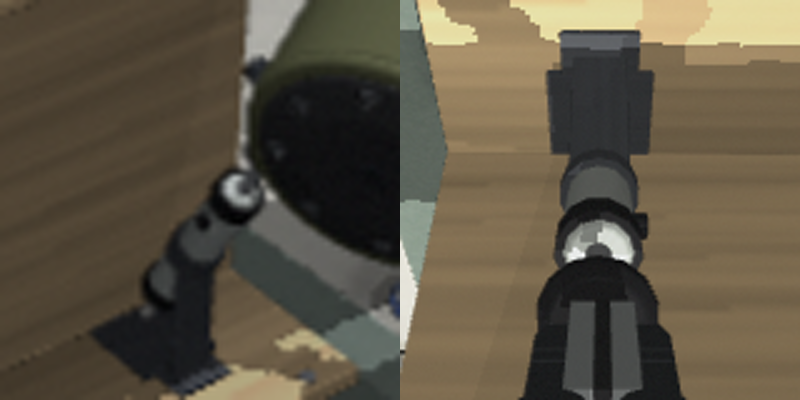

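The wrist view shows the shut tips over the head disc at about (319,240), with the barrel's white ring just beyond it. The catch may already have taken it, so I'll press gently further and check the force.

Call:
{"name": "step_arm", "arguments": {"travel": [[0,0,1],[0,0,2],[0,0,3],[0,0,3]], "twist": [[0,0,0],[0,0,0],[0,0,0],[0,0,0]], "jaw": [-1,-1,-1,-1]}}

```text
time_s: 3.6
eef_pos: [0.5709, -0.0412, 0.1674]
eef_rot: [0.256, 0.008, 0.967, -0.003]
force: [0.1, 1.0, 0.1]
gripper_width: -0.003
grip_force: 0.0
```

Still no force. I'll work out where the visible fingertips and head really are from the wrist picture.

```bash
python3 - <<'E'
from h import *
from workcell import bot
import pickle
d=pickle.load(open("d2.pkl","rb"));w=d["wrist"]
tcp=np.array([.5694,-.0412,.1694]);X=Rt.apply([1,0,0])
T=w["camera_from_world"];print("cam in tool",Rt.inv().apply(-T[:3,:3].T@T[:3,3]-tcp),"view dir tool",Rt.inv().apply(T[2,:3]))
for z in(0,-.005,-.01,-.015,-.02,-.025):print(z,[np.round(proj(w,tcp+x*X-a*z),1) for x in(-.011,0,.011)])
for k in(0,-.01,-.02,-.026):print("head",k,proj(w,heads["L"]+k*a),proj(w,heads["L"]+k*a+.015*Rt.apply([0,1,0])),proj(w,heads["L"]+k*a+.015*X))
s=bot.sense();print(s["force"],rel(heads["L"]))
cv2.imwrite("pics/w2.png",cv2.resize(bot.capture("wrist")["color"][140:280,250:390],(600,600),interpolation=cv2.INTER_CUBIC))
E
```

```text
cam in tool [ 0.07431518  0.0004899  -0.18056032] view dir tool [-2.95020554e-01 -4.67894972e-04  9.55490792e-01]
0 [array([319.9, 241.1]), array([319.9, 226. ]), array([320. , 210.5])]
-0.005 [array([319.9, 244.4]), array([319.9, 229. ]), array([319.9, 213. ])]
-0.01 [array([319.9, 247.8]), array([319.9, 232.1]), array([319.9, 215.8])]
-0.015 [array([319.9, 251.4]), array([319.9, 235.3]), array([319.9, 218.6])]
-0.02 [array([319.8, 255.2]), array([319.8, 238.8]), array([319.9, 221.7])]
-0.025 [array([319.8, 259.2]), array([319.8, 242.4]), array([319.8, 224.9])]
head 0 [319.18207891 246.4508215 ] [344.88829325 246.49289248] [319.1803705  222.48929766]
head -0.01 [319.27134406 239.16442518] [343.61111484 239.20397533] [319.27198175 216.32479906]
head -0.02 [319.35159853 232.6135388 ] [342.46286328 232.65084984] [319.35412417 210.79745671]
head -0.026 [319.39597697 228.99108489] [341.82791477 229.02716887] [319.3994569  207.74702818]
[0.13890305 0.97916374 0.13281556] (array([ -1.6,  -0.4, -28.5]), array([-0.001, -0.006,  0.001]))
```

View pics/w2.png

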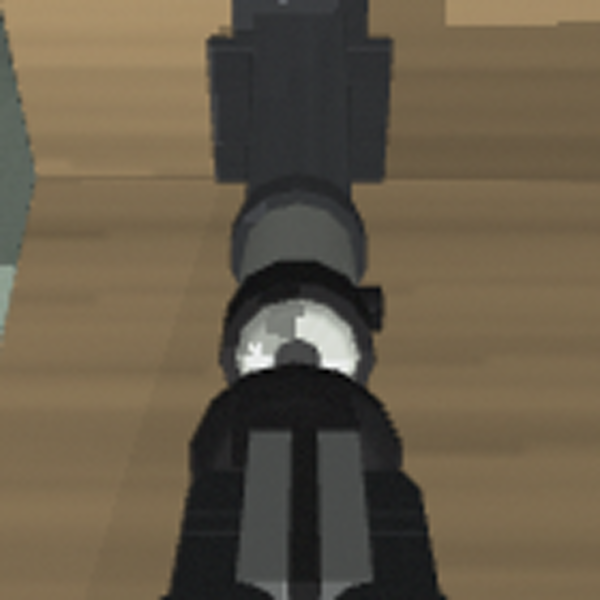

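The head still looks like it's at rest: half-width about 25 px and front edge at row 225. The shut tips cover it from above at row 240, so the real tips seem to end well behind the stated TCP. I'll go on along the axis in small steps and watch the force.

Call:
{"name": "step_arm", "arguments": {"travel": [[0,0,2],[0,0,4],[0,0,6],[0,0,6]], "twist": [[0,0,0],[0,0,0],[0,0,0],[0,0,0]], "jaw": [-1,-1,-1,-1]}}

```text
time_s: 4.05
eef_pos: [0.5738, -0.0413, 0.1618]
eef_rot: [0.256, 0.008, 0.967, -0.003]
force: [0.4, 0.4, 0.3]
gripper_width: 0.003
grip_force: 0.0
```

Call:
{"name": "step_arm", "arguments": {"travel": [[0,0,2],[0,0,4],[0,0,6],[0,0,8],[0,0,8]], "twist": [[0,0,0],[0,0,0],[0,0,0],[0,0,0],[0,0,0]], "jaw": [-1,-1,-1,-1,-1]}}

```text
time_s: 4.55
eef_pos: [0.578, -0.0414, 0.1556]
eef_rot: [0.256, 0.008, 0.967, -0.003]
force: [-2.5, 1.3, 2.6]
gripper_width: -0.003
grip_force: 1.8
```

```bash
python3 - <<'E'
from h import *
from workcell import bot
s=bot.sense();print(s["time_s"],s["force"],rel(heads["L"]))
c=bot.capture("wrist");im=c["color"]
print(proj(c,s["eef_pos"]),proj(c,heads["L"]),proj(c,heads["L"]+.015*Rt.apply([1,0,0])))
g=cv2.cvtColor(im,cv2.COLOR_BGR2GRAY)
print("col312",g[200:262:2,312]);print("col319",g[200:262:2,319])
for r in(225,230,235,240,245):print(r,g[r,280:360:2])
E
```

```text
4.55 [-2.46098954  1.28297921  2.64422991] (array([ -1.3,  -0.4, -42.3]), array([-0.001, -0.005,  0.001]))
[319.90958698 227.17936618] [319.01299973 260.8489593 ] [319.00493621 234.71489011]
col312 [ 86  87  86  86  20  20  21  27  29 115 122 125 125 124 172 230  21  23
  25  25  47  75  75  76  76  77  76  76  76  76  76]
col319 [ 87  87  87  22  19  23  26  26 116 125 126 124 213  73  73  44  22  28
  26  23  26  26  22  24  25  25  24  25  25  25  25]
225 [111 112 111 112 107 108 106 105 106 105  68  39  43 128 158 171 129 125
 123 122 211 217 217 218 221 206 173  49  46 100 103 104 103 102 102 101
 101 102 102 103]
230 [106 106 106 102 101 101 100 101 102 106  51  42 121 150 230 233 230  70
  71  45  56  70  71 217 217 218 200 119  46  68 107 106 106 107 106 106
 107 107 107 106]
235 [117 117 111 112 110 112 110 111 111 111 110  56  20  20  21  21  23  22
  24  26  25  25  24  24  24  22  19  44  51 108 110 110 111 110 110 110
 110 110 110 109]
240 [113 112 109 108 108 108 108 108 108  34  20  25  25  25  42  45  47  47
  49  30  26  24  47  47  47  48  48  22  21  22 102 108 109 109 109 109
 110 109 110 109]
245 [108 102 101 102 102 102 101 100  24  28  27  27  28  26  74  76  76  75
  76  31  26  24  61  74  75  76  76  44  23  23  32  58 101 100 100 101
 101 100 100 101]
```

Contact: 3.6 N along the axis, which is the spring's starting force. The shut tips end about 41 mm behind the stated TCP. Now I'll press the full stroke.

Call:
{"name": "step_arm", "arguments": {"travel": [[0,0,3],[0,0,6],[0,0,9],[0,0,12],[0,0,15],[0,0,17],[0,0,19],[0,0,21],[0,0,21]], "twist": [[0,0,0],[0,0,0],[0,0,0],[0,0,0],[0,0,0],[0,0,0],[0,0,0],[0,0,0],[0,0,0]], "jaw": [-1,-1,-1,-1,-1,-1,-1,-1,-1]}}

```text
time_s: 5.5
eef_pos: [0.5885, -0.0417, 0.1378]
eef_rot: [0.257, 0.008, 0.966, -0.003]
force: [-8.3, 2.1, 7.0]
gripper_width: 0.004
grip_force: 5.0
```

```bash
python3 - <<'E'
from h import *
from workcell import bot
s=bot.sense();print(s["force"]@a,s["force"],rel(heads["L"]))
E
```

```text
10.21190992190273 [-8.2552725   2.10173942  7.00444548] (array([ -1.1,  -0.3, -62.9]), array([-0.001, -0.005,  0.001]))
```

Call:
{"name": "step_arm", "arguments": {"travel": [[0,0,1.5],[0,0,3],[0,0,4],[0,0,5],[0,0,5]], "twist": [[0,0,0],[0,0,0],[0,0,0],[0,0,0],[0,0,0]], "jaw": [-1,-1,-1,-1,-1]}}

```text
time_s: 6.0
eef_pos: [0.5899, -0.042, 0.137]
eef_rot: [0.257, 0.009, 0.966, -0.003]
force: [-40.6, 7.7, 26.1]
gripper_width: 0.002
grip_force: 21.6
```

At the stop (about 48 N, motion halted). I'll back off and check the catch.

Call:
{"name": "step_arm", "arguments": {"travel": [[0,0,-5],[0,0,-20],[0,0,-50],[0,0,-90],[0,0,-105],[0,0,-105]], "twist": [[0,0,0],[0,0,0],[0,0,0],[0,0,0],[0,0,0],[0,0,0]], "jaw": [-1,-1,-1,-1,-1,-1]}}

```text
time_s: 6.6
eef_pos: [0.5393, -0.0402, 0.2269]
eef_rot: [0.258, 0.008, 0.966, -0.002]
force: [0.7, 0.4, 0.2]
gripper_width: -0.002
grip_force: 0.0
```

```bash
python3 - <<'E'
from h import *
from workcell import bot
s=bot.sense();print(s["time_s"],s["force"],s["joints"],rel(heads["L"]))
c=bot.capture("wrist");im=c["color"]
X,Y=Rt.apply([1,0,0]),Rt.apply([0,1,0])
for k in(0,-.023,-.026):print(k,*[np.round(proj(c,heads["L"]+k*a+e),1) for e in(0*X,.015*X,.015*Y,-.015*Y)])
cv2.imwrite("pics/w3.png",cv2.resize(im[100:300,220:420],(600,600),interpolation=cv2.INTER_CUBIC))
for k in(.1,.06,.02):print(k,rel(heads["S"]+k*a))
E
```

```text
6.6 [0.67369799 0.44157485 0.17160165] [ 0.46958962 -0.6827237  -0.59760007  0.25313453 -1.19570114 -2.09529636] (array([ 0.5, -0.9, 38.9]), array([ 0.001, -0.001,  0.001]))
0 [318.9 207.4] [318.9 189.1] [337.8 207.4] [299.9 207.4]
-0.023 [319.  198.8] [319.  181.9] [336.3 198.8] [301.7 198.8]
-0.026 [319.  197.7] [319.  181.1] [336.1 197.8] [301.9 197.7]
0.1 (array([ 16.1, 199.1, -33.6]), array([ 0.001, -0.004,  0.001]))
0.06 (array([ 15.9, 199.1,   6.4]), array([ 0.001, -0.004,  0.001]))
0.02 (array([ 15.7, 199. ,  46.4]), array([ 0.001, -0.004,  0.001]))
```

View pics/w3.png

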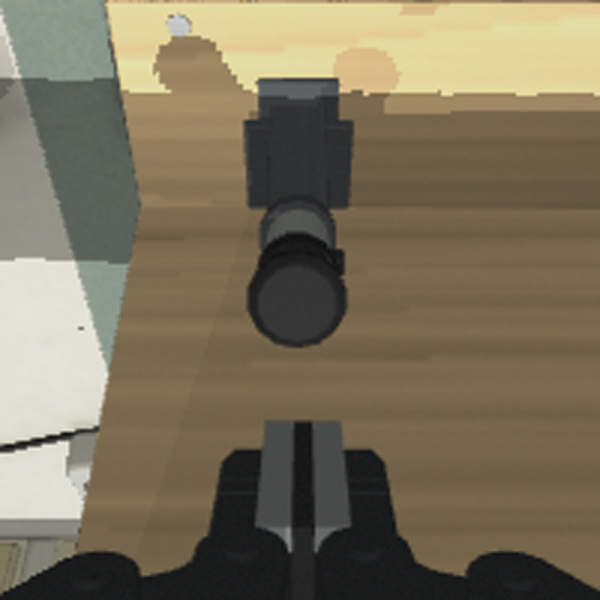

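The large head now sits against the barrel end with the white ring hidden. Its centre is at about row 201 (198.8 predicted for caught, 207 for out), so it's caught. Next, the small pump.

Call:
{"name": "step_arm", "arguments": {"travel": [[3,20,-30],[6,55,-33],[9,95,-33],[12,135,-33],[14,170,-30],[16,195,-20],[16,199,-10],[16,199,-10]], "twist": [[0,0,0],[0,0,0],[0,0,0],[0,0,0],[0,0,0],[0,0,0],[0,-0.004,0],[0,-0.004,0]], "jaw": [-1,-1,-1,-1,-1,-1,-1,-1]}}

```text
time_s: 7.45
eef_pos: [0.523, 0.1586, 0.2203]
eef_rot: [0.256, 0.007, 0.967, -0.005]
force: [0.1, -0.6, -0.8]
gripper_width: -0.002
grip_force: 0.0
```

```bash
python3 - <<'E'
from h import *
from workcell import bot
s=bot.sense();print(s["time_s"],s["force"],s["joints"],rel(heads["S"]))
c=bot.capture("wrist");im=c["color"]
X,Y=Rt.apply([1,0,0]),Rt.apply([0,1,0])
print(*[np.round(proj(c,heads["S"]+e),1) for e in(0*X,.0115*X,.0115*Y,-.0115*Y)])
p=proj(c,heads["S"]).astype(int);x0,y0=p-25
g=cv2.cvtColor(im,cv2.COLOR_BGR2GRAY)[y0:y0+45,x0:x0+50]
for r in range(13,36,3):print(y0+r,x0+np.where(g[r]<60)[0][[0,-1]] if (g[r]<60).any() else None)
cv2.imwrite("pics/w4.png",cv2.resize(im[100:300,220:420],(600,600),interpolation=cv2.INTER_CUBIC))
E
```

```text
7.45 [ 0.08594403 -0.64858428 -0.77003591] [ 0.95576045 -0.60512303 -0.62877266  0.44555365 -1.27128489 -2.61547441] (array([-3.4,  1. , 72.5]), array([-0.004, -0.006,  0.004]))
[321.2 199.3] [321.2 187. ] [333.9 199.4] [308.5 199.3]
187 [311 332]
190 [312 330]
193 [311 330]
196 [310 331]
199 [309 332]
202 [310 332]
205 [310 331]
208 [313 329]
```

View pics/w4.png

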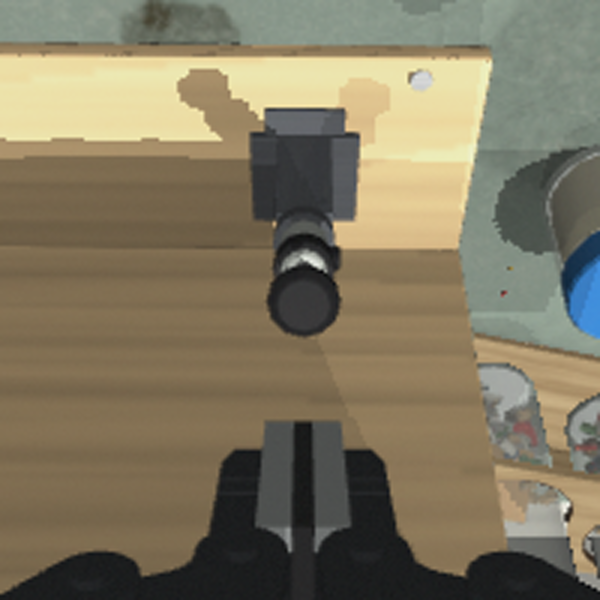

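The small head is at (320,200), within 1 px of the prediction. I'll descend to contact (expected at about 110 mm) and press.

Call:
{"name": "step_arm", "arguments": {"travel": [[-2,0.5,30],[-3,0.5,65],[-3,0.5,90],[-3,0.5,103],[-3,0.5,108],[-3,0.5,112],[-3,0.5,116],[-3,0.5,119],[-3,0.5,122],[-3,0.5,125],[-3,0.5,128],[-3,0.5,128]], "twist": [[0,-0.004,0],[0,-0.006,0],[0,-0.006,0],[0,-0.006,0],[0,-0.006,0],[0,-0.006,0],[0,-0.006,0],[0,-0.006,0],[0,-0.006,0],[0,-0.006,0],[0,-0.006,0],[0,-0.006,0]], "jaw": [-1,-1,-1,-1,-1,-1,-1,-1,-1,-1,-1,-1]}}

```text
time_s: 8.7
eef_pos: [0.5903, 0.1579, 0.1165]
eef_rot: [0.262, 0.008, 0.965, -0.003]
force: [-3.2, -2.4, 4.7]
gripper_width: -0.0
grip_force: 3.1
```

Call:
{"name": "step_arm", "arguments": {"travel": [[1,0,2],[2,0,4],[2,0,6],[2,0,6]], "twist": [[0,0,0],[0,0,0],[0,0,0],[0,0,0]], "jaw": [-1,-1,-1,-1]}}

```text
time_s: 9.1
eef_pos: [0.5924, 0.1581, 0.1122]
eef_rot: [0.263, 0.008, 0.965, -0.002]
force: [0.0, -4.0, 6.2]
gripper_width: -0.004
grip_force: 3.4
```

```bash
python3 - <<'E'
from h import *
from workcell import bot
s=bot.sense();print(s["time_s"],s["force"]@a,s["force"],s["joints"],rel(heads["S"]))
E
```

```text
9.1 5.3482636846272875 [ 0.04783487 -4.03278141  6.24516361] [ 0.80569483 -0.41664887 -0.71535318  0.47646296 -0.94797048 -2.61186951] (array([  2.6,  -0. , -55.9]), array([0.   , 0.009, 0.001]))
```

Call:
{"name": "step_arm", "arguments": {"travel": [[1,0,2],[1,0,4],[1,0,5],[1,0,5]], "twist": [[0,0,0],[0,0,0],[0,0,0],[0,0,0]], "jaw": [-1,-1,-1,-1]}}

```text
time_s: 9.5
eef_pos: [0.5943, 0.1582, 0.1096]
eef_rot: [0.264, 0.009, 0.964, -0.002]
force: [-13.0, -3.9, 16.5]
gripper_width: 0.002
grip_force: 10.6
```

Call:
{"name": "step_arm", "arguments": {"travel": [[0,0,1.5],[0,0,3],[0,0,3]], "twist": [[0,0,0],[0,0,0],[0,0,0]], "jaw": [-1,-1,-1]}}

```text
time_s: 9.8
eef_pos: [0.5952, 0.1581, 0.1096]
eef_rot: [0.264, 0.009, 0.964, -0.002]
force: [-44.3, -5.4, 34.1]
gripper_width: 0.001
grip_force: 25.8
```

At the stop (about 52 N, no further travel). I'll back off and check.

Call:
{"name": "step_arm", "arguments": {"travel": [[0,0,-6],[0,0,-20],[0,0,-50],[0,0,-90],[0,0,-125],[0,0,-135],[0,0,-135]], "twist": [[0,0,0],[0,0,0],[0,0,0],[0,0,0],[0,0,0],[0,0,0],[0,0,0]], "jaw": [-1,-1,-1,-1,-1,-1,-1]}}

```text
time_s: 10.5
eef_pos: [0.5263, 0.1604, 0.2203]
eef_rot: [0.262, 0.008, 0.965, -0.001]
force: [-0.6, 0.1, -0.2]
gripper_width: 0.001
grip_force: 0.0
```

```bash
python3 - <<'E'
from h import *
from workcell import bot
s=bot.sense();print(s["time_s"],s["force"],rel(heads["S"]))
c=bot.capture("wrist");im=c["color"]
X,Y=Rt.apply([1,0,0]),Rt.apply([0,1,0])
for k in(0,-.017,-.02):print(k,*[np.round(proj(c,heads["S"]+k*a+e),1) for e in(0*X,.0115*X,-.0115*X,.0115*Y,-.0115*Y)])
p=proj(c,heads["S"]).astype(int);x0,y0=p-[25,35]
g=cv2.cvtColor(im,cv2.COLOR_BGR2GRAY)[y0:y0+60,x0:x0+50]
for r in range(0,55,3):
    w=np.where(g[r]<60)[0];print(y0+r,x0+w[[0,-1]] if len(w) else None,"white" if (g[r,15:36]>150).any() else "")
# small head and large head in scene/top vs. start: dark pixel at former head spots
import pickle
d0=pickle.load(open("d0.pkl","rb"))
for n in("scene","top"):
    c=bot.capture(n)
    for k in heads:
        q=proj(c,heads[k]-.005*a).round().astype(int);sl=np.s_[q[1]-2:q[1]+3,q[0]-2:q[0]+3]
        print(n,k,q,d0[n]["color"][sl].mean().round(),c["color"][sl].mean().round())
E
```

```text
10.5 [-0.61849644  0.05954791 -0.18496844] (array([ 0.4, -1.4, 70.9]), array([0.003, 0.007, 0.001]))
0 [318.6 195.9] [318.6 183.4] [318.6 208. ] [331.4 195.9] [305.8 195.9]
-0.017 [318.7 190.6] [318.6 178.8] [318.7 202.1] [330.7 190.6] [306.6 190.6]
-0.02 [318.7 189.7] [318.7 178.1] [318.7 201.1] [330.6 189.7] [306.7 189.7]
160 [302 327] 
163 [302 327] 
166 [302 325] 
169 [306 326] 
172 [309 309] 
175 [313 324] 
178 [310 327] 
181 [309 330] 
184 [309 330] 
187 [308 328] 
190 [307 329] 
193 [308 329] 
196 [308 328] 
199 [311 326] 
202 [317 320] 
205 None 
208 None 
211 None 
214 None 
scene L [364 191] 21.0 62.0
scene S [297 232] 21.0 31.0
top L [358 215] 34.0 35.0
top S [292 197] 28.0 46.0
```

Both are caught: the small head's centre is at row 190 and its lower edge at 202, both matching 17 mm in. The large head's old spot in the scene view is now clear. Handing in.

```bash
python3 -c "
from workcell import bot
print(bot.finish_job())"
```

```text
the job is handed in; nothing more can be done
None
```

Both plungers were pressed to their stops and stayed down in their catches in the wrist camera views after release; the job was handed in at about 10.7 s, but the hand-in returned no verdict.

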